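# Pack two door wedges head to tail in their desk tray

## Task

Pack the two large wooden door wedges into the small wooden tray head to tail: both lying flat on the tray's floor, side by side along its length, sloping sides facing each other and the thick end of one beside the thin end of the other, so that together they fill the tray as a rectangle. Leave the small wedge where it is.

Things in the scene. Friction and masses are not known exactly. Their poses are not given: they have to be found in the camera images.
- tray: Shallow open wooden tray, fixed. Outside 98 x 90 mm (x by y), 14 mm high; inside 84 mm along x (its length) by 76 mm along y; walls 7 mm thick; floor 5 mm thick, so the rim stands 9 mm above it. Origin: centre of the underside, z up. Two large wedges fit only head to tail, flat sides to the walls at y = -38 and +38 mm. Fingers must stay above the rim: hold a wedge by its upper part.
- wedge_1: Large wooden door wedge lying on its side, 45 mm high, 80 g; from above 66 mm long, 16 mm wide at the thin end, 42 at the thick; one long side flat (dark sole), the other sloping, ends square to the flat side: grip across the 66 mm. Origin: underside, mid length, 8 mm in from the flat side (y = -8 mm). x: along the flat side from thin to thick end; y: towards the sloping side; z up.
- wedge_2: The other large wooden door wedge, the same in shape, size and axes as wedge_1.
- small_wedge: Smaller wooden wedge of the same shape, 44 mm long, 10 mm wide at the thin end and 28 mm at the thick end, 30 mm high; not for the tray, stays where it is. Origin: underside, mid length, 5 mm in from the flat side; axes as wedge_1.
Not all that is in view belongs to the job. Leave any turquoise look-alike of the tray alone.

How it is judged:
At the end, for the whole second after the job is handed in: Both large wedges at rest on the tray's floor (within 3 mm, tilt under 6 degrees), origins within 18 mm of the tray's middle along its length and between its long walls, along the tray within 25 degrees, each origin over 30 mm on the sloping side of the other's (so head to tail) (x of wedge_1 in the frame of tray between -0.018 and 0.018 m and x of wedge_2 in the frame of tray between -0.018 and 0.018 m and y of wedge_1 in the frame of tray between -0.038 and 0.038 m and y of wedge_2 in the frame of tray between -0.038 and 0.038 m and z of each of wedge_1, wedge_2 in the frame of tray below 0.008 m and angle between each of wedge_1, wedge_2's own z axis and vertical below 0.1 rad and angle between the x axis of each of wedge_1, wedge_2 and the x axis of tray, either way round below 0.45 rad and y of wedge_2 in the frame of wedge_1 above 0.03 m and y of wedge_1 in the frame of wedge_2 above 0.03 m and linear speed of each of wedge_1, wedge_2 below 0.02 m/s); the robot touches nothing.
It fails at once if the small wedge is moved more than 40 mm (distance of small_wedge from where it was at the start of the episode above 0.04 m).
It also fails if it takes over 51 s, if anything falls off the work surface, if the arm or the gripper's body presses on something with over 40 N, if the wrist force passes 120 N, or if a joint passes its speed limit or range.

## Robot

A 6-joint arm with a two-finger parallel gripper is mounted at the origin on a cart in front of the work surface, level with it; the furniture and walls round the work are solid. World frame = base frame: x ahead of the robot, y to its left, z up, the work surface at z = 0. Lengths are in m, angles in rad, forces in N, time in s.
With the tool pointing down it reaches from about 0.225 to 0.875 m from the base axis. Payload 3.4 kg.
Tool frame: the origin (TCP) lies between the finger pads; the fingertips stand 19 mm ahead of it and the grasp point (between the pads) is the TCP; z points along the fingers, y is the line along which they close (so a half turn about z gives the same grasp; the last joint's range is limited). The gripper opens to 85 mm and grips with 20 to 120 N. Pads are 22 mm wide; open, the fingers measure 114 mm over their backs; the gripper's body (76 mm by 85 mm) begins 54 mm behind the grasp point. The pads swing forward as they close: fully open they stand 13 mm farther back than shut.
Start: joints at [1.212, 0.276, 1.505, -0, 1.361, -0.121], TCP at [0.135, 0.559, 0.226] pointing down, gripper open.
Joint ranges: [-2.89, 2.89], [-0.75, 2.08], [0.22, 2.7], [-1.18, 4.32], [0.11, 2.71], [-2.7, 2.7]. Speed limits (rad/s): [2.57, 2.57, 3.14, 3.14, 3.14, 3.14].

## Interface

Orientations are given as a unit quaternion [w, x, y, z].
In Python, from rig import get_state, imaging, ticket gives the robot as it stands. The module is installed in compiled form; this text tells all that it offers.
- The arm moves only by the shell command python3 -m inch 'ROWS' [FORCE]. ROWS is JSON, a list of rows, each an object with "claw": the opening, from -1 (shut) to 1 (fully open); "travel": the shift along the world's x, y, z in units of 200 mm (1.0 is 200 mm), a list of three; "turn": the turn about the world's z in units of 180 degrees (1.0 is 180 degrees). A call has 1 to 5 rows; each row is the pose to reach, as a shift and turn from the pose commanded when the call began, turning the shorter way round; what a row does not reach only later rows make up. A row lasts 1/10 s, in which the tool goes at most 50 mm and 8.59 degrees, less where a joint would pass 70% of its speed; a pose out of reach is approached as far as the arm can. A call with a number of a shift or a turn outside -1 to 1 is refused whole. A call with a gripper value outside its range is refused whole. The fingers move at their own pace and stop on an object; FORCE is the grip in N (left out, the last holds). Time passes only in rows, so rows that repeat a pose let the fingers close. It gives the time, the measured TCP pose, the force, the opening and the grip force at its end, in the units of the state.
- get_state(): the state, without advancing time (a new reading comes with each control period).
- imaging.get_image(name): name is "scene" or "top" or "wrist"; returns the picture (420x560x3 uint8, red, green, blue); there is no depth.
- imaging.camera_params(name): a dict with "camera_matrix" (3x3 intrinsics, pixels), "k1" (the pictures are not rectified: a ray, as slopes to the right and down, at radius r is drawn at 1 + k1 r^2 times it, then the intrinsics apply), "cam_to_world" (4x4, takes a point from camera to world coordinates); the wrist camera has in their place "T_tool_cam" (4x4, takes a point from camera to tool coordinates, whose origin is the TCP and whose axes are the flange's). Camera axes: x right, y down, z forward; pixel columns grow to the right and rows downward; lengths in m; the calibration is good to about 2 mm. A picture is of the moment at which its call begins: read the wrist's pose just before it. camera_params takes no time and is no camera call.
- ticket.sign_off(): hands the job in; it is judged then, once.
The state is a dict: "clock": time; "qpos": joint angles; "qd": joint speeds; "effort": joint torques, N m; "position": TCP position; "ee_rot": TCP orientation; "contact_force": force on the tool from outside, world axes, zero at the start; "moment": the same for the moment, N m; "width": finger opening in m; "gripper_force": force on a finger pad.
Only numpy, scipy, OpenCV 4.12 (cv2) and the standard library are available. Lean on these libraries where they do the work, as an engineer would, in place of code of your own. Each camera call takes 0.05 s, during which the arm holds its last target. There are 200 camera calls.

## Working session

There is one attempt and no reset: what is moved stays moved. The work goes in short steps, Python scripts to look and compute and a shell command to move; the robot and the scene stay as the last step left them, time stands still between calls to the robot, and variables do not carry over. Pictures are saved under pics/ and viewed, at most 10 in all, crops included, and the job is handed in when it is done.

```bash
mkdir -p pics
cat > h.py <<'E'
import numpy as np, cv2
from rig import get_state, imaging, ticket
from scipy.spatial.transform import Rotation as R
def grab(n,f):
    s=get_state(); im=imaging.get_image(n); cv2.imwrite('pics/'+f,im[:,:,::-1]); return s,im
def cam(n,s=None):
    p=imaging.camera_params(n)
    if n=='wrist':
        q=s['ee_rot']; T=np.eye(4); T[:3,:3]=R.from_quat([q[1],q[2],q[3],q[0]]).as_matrix(); T[:3,3]=s['position']
        return p,T@np.array(p['T_tool_cam'])
    return p,np.array(p['cam_to_world'])
def px(n,uvs,z,s=None):
    p,T=cam(n,s); K=np.array(p['camera_matrix']); out=[]
    zs=np.broadcast_to(z,len(uvs))
    for (u,v),zz in zip(uvs,zs):
        pt=cv2.undistortPoints(np.array([[[u,v]]],float),K,np.array([p['k1'],0,0,0.]),)[0,0]
        d=T[:3,:3]@[pt[0],pt[1],1]; o=T[:3,3]; out.append(o+d*(zz-o[2])/d[2])
    return np.array(out)
E
python3 - <<'E'
from h import *
s,im=grab('top','top.png'); grab('scene','scene.png'); print(s['position'],s['ee_rot'],s['width'],s['clock'])
print(cam('top')[1], cam('top')[0]['k1'])
E
```

```text
[0.13527645 0.55831235 0.22505054] [-2.06669504e-04  1.18627778e-01  9.92938386e-01 -8.77477821e-04] 0.08521061125177144 0.0
[[-0.01238662 -0.98475425  0.17350974  0.2331148 ]
 [-0.99987677  0.01387185  0.00734983 -0.17300534]
 [-0.00964467 -0.17339732 -0.98480473  1.43994273]
 [ 0.          0.          0.          1.        ]] -0.1255259855667327
```

View pics/top.png

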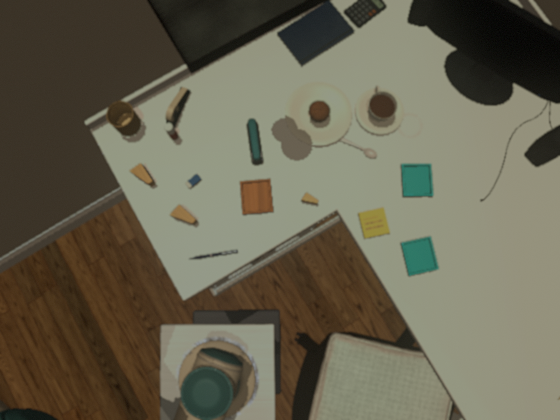

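View pics/scene.png

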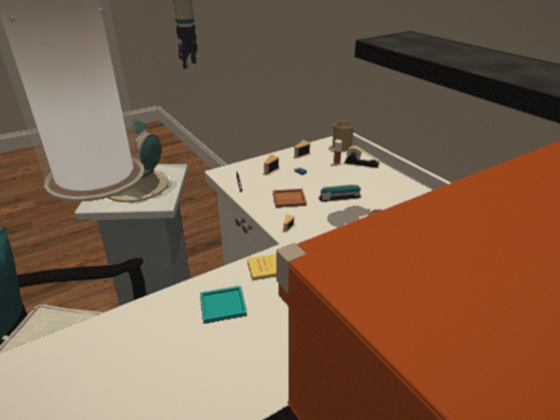

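The top view shows the tray at (257,197), the large wedges at (143,175) and (184,215), and the small wedge at (310,199). I'll enlarge that area.

Run:
```python
from h import *
im=cv2.imread('pics/top.png')
c=np.hstack([cv2.resize(im[155:235,125:205],None,fx=5,fy=5,interpolation=cv2.INTER_CUBIC),cv2.resize(im[155:235,220:300],None,fx=5,fy=5,interpolation=cv2.INTER_CUBIC)])
cv2.imwrite('pics/crop.png',np.clip(c*1.6,0,255).astype(np.uint8))
print(px('top',[(143,175),(184,215),(257,197),(310,199)],[.045,.045,.014,.03]).round(3))
```

```text
[[ 0.572  0.207  0.045]
 [ 0.455  0.086  0.045]
 [ 0.509 -0.118  0.014]
 [ 0.498 -0.269  0.03 ]]
```

View pics/crop.png

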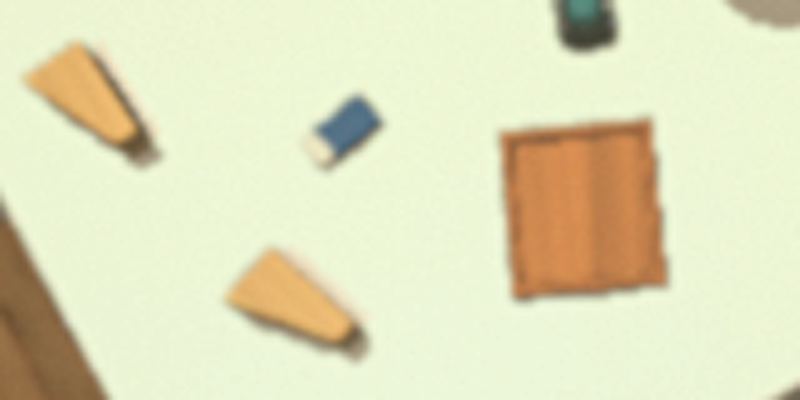

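Corners are readable in the crop. In both wedges the flat side is at the upper right and the thin end at the lower right. The tray's length runs roughly up the picture.

```bash
cat >> h.py <<'E'
def wedge(P): # corners: thick/slope, thick/flat, thin/flat, thin/slope -> origin, yaw
    P=np.array(P)[:,:2]
    loc=np.array([[33,34],[33,-8],[-33,-8],[-33,8]])/1000
    a,b=loc-loc.mean(0),P-P.mean(0)
    th=np.arctan2((a[:,0]*b[:,1]-a[:,1]*b[:,0]).sum(),(a*b).sum())
    M=np.array([[np.cos(th),-np.sin(th)],[np.sin(th),np.cos(th)]]); o=P.mean(0)-M@loc.mean(0)
    print('origin',o.round(4),'yaw',np.degrees(th).round(1),'resid mm',(1000*(P-o-loc@M.T)).round(1).tolist()); return o,th
def tray(P):
    P=np.array(P)[:,:2]; d=P[0]+P[1]-P[2]-P[3]; print('tray',P.mean(0).round(4),'yaw',np.degrees(np.arctan2(d[1],d[0])).round(1),'size',np.linalg.norm(d)/2,np.linalg.norm(P[0]+P[3]-P[1]-P[2])/2)
def tool(s):
    q=s['ee_rot']; y=R.from_quat([q[1],q[2],q[3],q[0]]).as_matrix()[:,1]; print('tool',s['position'].round(4) if hasattr(s['position'],'round') else s['position'],'yaxis yaw',np.degrees(np.arctan2(y[1],y[0])).round(1),'q6',s['qpos'][5],'w',s['width'],'t',s['clock'])
E
python3 - <<'E'
from h import *
f=lambda L,x0:[(x0+u/5-.4,155+v/5-.4) for u,v in L]
wedge(px('top',f([(25,78),(78,43),(135,128),(117,148)],125),.045))
wedge(px('top',f([(228,297),(273,248),(358,325),(347,347)],125),.045))
tray(px('top',f([(500-400,132),(250,120),(267,286),(115,298)],220),.014))
tool(get_state())
E
```

```text
origin [0.5776 0.2035] yaw 33.5 resid mm [[0.8, -3.4], [-2.2, 1.3], [2.0, 2.7], [-0.6, -0.6]]
origin [0.4584 0.079 ] yaw 47.1 resid mm [[2.3, -1.2], [-0.9, 2.4], [-0.4, 1.8], [-1.0, -3.0]]
tray [ 0.5114 -0.1159] yaw 5.0 size 0.09766022558161871 0.08703753138925453
tool [0.1353 0.5584 0.2251] yaxis yaw 76.4 q6 -0.12100989390928284 w 0.08549582793606852 t 0.1
```

```bash
python3 -m inch '[{"claw":1,"travel":[0.9,-0.72,0],"turn":-0.1},{"claw":1,"travel":[0.9,-0.72,0],"turn":-0.1},{"claw":1,"travel":[0.9,-0.72,0],"turn":-0.1},{"claw":1,"travel":[0.9,-0.72,0],"turn":-0.1},{"claw":1,"travel":[0.9,-0.72,0],"turn":-0.1}]' 40
python3 -m inch '[{"claw":1,"travel":[0.9,-0.72,0],"turn":-0.14},{"claw":1,"travel":[0.9,-0.72,0],"turn":-0.14},{"claw":1,"travel":[0.9,-0.72,0],"turn":-0.14},{"claw":1,"travel":[0.9,-0.72,0],"turn":-0.14},{"claw":1,"travel":[0.9,-0.72,0],"turn":-0.14}]'
python3 -m inch '[{"claw":1,"travel":[0.41,-0.33,0]},{"claw":1,"travel":[0.41,-0.33,0]},{"claw":1,"travel":[0.41,-0.33,0]},{"claw":1,"travel":[0.41,-0.33,0]},{"claw":1,"travel":[0.41,-0.33,0]}]'
python3 - <<'E'
from h import *
s,im=grab('wrist','w1.png'); tool(s)
E
```

```text
clock: 0.6
position: [0.3175, 0.4124, 0.2256]
ee_rot: [0.0, 0.273, 0.962, -0.001]
contact_force: [0.1, 0.3, 0.3]
width: 0.0853
gripper_force: 0.0
clock: 1.1
position: [0.4979, 0.2682, 0.2254]
ee_rot: [0.0, 0.477, 0.879, -0.0]
contact_force: [0.2, 0.8, -0.6]
width: 0.0853
gripper_force: 0.0
tool [0.4979 0.2682 0.2254] yaxis yaw 33.0 q6 -0.2044725199005672 w 0.08529307172133374 t 1.1invalid input at $[0]: expected keys claw, travel, turn
```

View pics/w1.png

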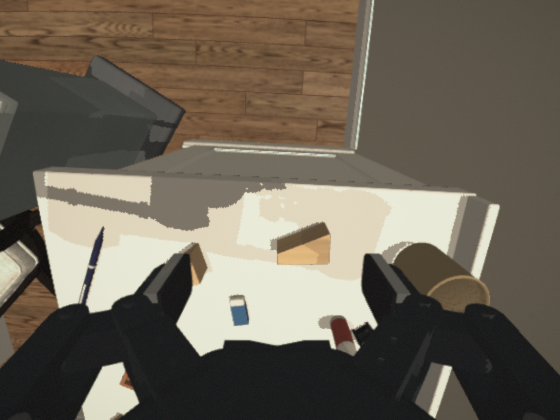

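The wrist view shows the wedge at (303,245), between the fingers but off centre because the third move was refused for its missing "turn". I'll finish that move and look again, enlarged.

```bash
python3 -m inch '[{"claw":1,"travel":[0.4,-0.32,-0.3],"turn":0},{"claw":1,"travel":[0.4,-0.32,-0.3],"turn":0},{"claw":1,"travel":[0.4,-0.32,-0.3],"turn":0},{"claw":1,"travel":[0.4,-0.32,-0.3],"turn":0}]'
python3 - <<'E'
from h import *
s,im=grab('wrist','w2.png'); tool(s)
c=cv2.resize(im[160:400,160:440,::-1],None,fx=2.5,fy=2.5,interpolation=cv2.INTER_CUBIC);cv2.imwrite('pics/w2c.png',c)
E
```

```text
clock: 1.55
position: [0.5756, 0.2052, 0.1634]
ee_rot: [-0.002, 0.477, 0.879, -0.002]
contact_force: [0.1, 0.8, 0.5]
width: 0.0856
gripper_force: 0.0
tool [0.5756 0.2052 0.1634] yaxis yaw 33.0 q6 -0.3473662353728534 w 0.08556302355719865 t 1.55
```

View pics/w2c.png

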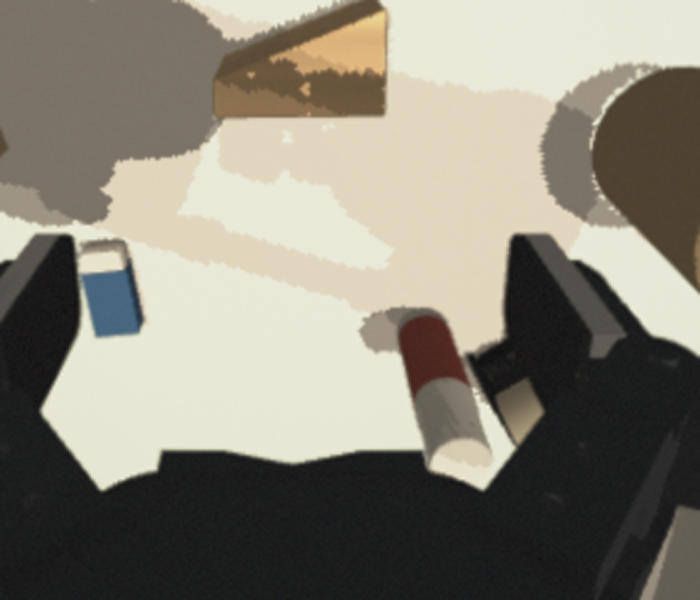

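Run:
```python
from h import *
s=get_state()
c=[(387,12),(386,116),(216,116),(214,82)]
wedge(px('wrist',[(160+u/2.5-.3,160+v/2.5-.3) for u,v in c],.045,s))
```

```text
origin [0.5781 0.2069] yaw 33.7 resid mm [[0.1, -1.1], [-0.3, 0.6], [-0.5, 1.3], [0.7, -0.8]]
```

```bash
python3 -m inch '[{"claw":1,"travel":[0.01,0.015,-0.2],"turn":0.004},{"claw":1,"travel":[0.01,0.015,-0.4],"turn":0.004},{"claw":1,"travel":[0.01,0.015,-0.55],"turn":0.004},{"claw":1,"travel":[0.01,0.015,-0.645],"turn":0.004},{"claw":1,"travel":[0.01,0.015,-0.645],"turn":0.004}]'
python3 -m inch '[{"claw":-1,"travel":[0,0,0],"turn":0},{"claw":-1,"travel":[0,0,0],"turn":0},{"claw":-1,"travel":[0,0,0],"turn":0},{"claw":-1,"travel":[0,0,0],"turn":0},{"claw":-1,"travel":[0,0,0],"turn":0}]' 40
```

```text
clock: 2.1
position: [0.5742, 0.211, 0.0353]
ee_rot: [-0.002, 0.47, 0.883, -0.001]
contact_force: [-1.2, 0.3, -0.2]
width: 0.0859
gripper_force: 0.0
clock: 2.6
position: [0.5778, 0.2095, 0.04]
ee_rot: [0.001, 0.47, 0.883, 0.0]
contact_force: [-1.4, 0.4, 7.6]
width: 0.0122
gripper_force: 4.3
```

The fingers closed to 12 mm, so they don't hold the wedge lengthwise. I'll look.

Run:
```python
from h import *
s,im=grab('wrist','w3.png'); tool(s); print(s['gripper_force'],s['contact_force'])
t=imaging.get_image('top')
c=np.hstack([im[:,:,::-1],cv2.resize(t[140:240,120:220,::-1],(420,420))]); c=cv2.resize(c,(800,343));cv2.imwrite('pics/w3c.png',c)
```

```text
tool [0.5778 0.2095 0.04  ] yaxis yaw 33.9 q6 -0.35618382172717983 w 0.012192407321057542 t 2.6
4.315226461621933 [-1.38103014  0.38104203  7.59447252]
```

View pics/w3c.png

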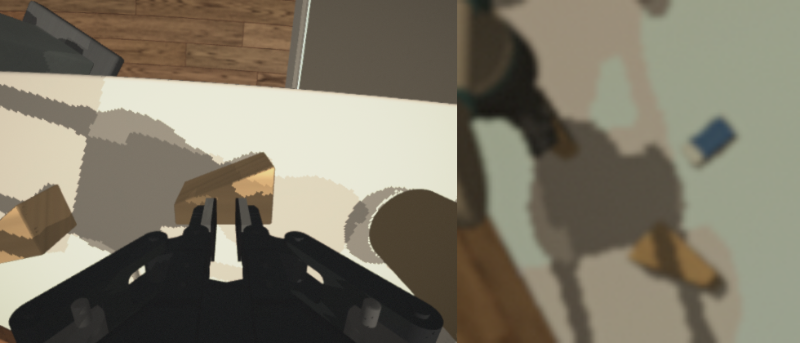

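The closed fingers are in front of the wedge's lit face at (225,200), so my reading of the faces needs checking. I'll overlay the modelled wedge on the pictures.

```bash
cat >> h.py <<'E'
def proj(n,X,s=None):
    p,T=cam(n,s); Ti=np.linalg.inv(T); rv,_=cv2.Rodrigues(Ti[:3,:3])
    return cv2.projectPoints(np.array(X,float),rv,Ti[:3,3],np.array(p['camera_matrix']),np.array([p['k1'],0,0,0.]))[0][:,0]
def wpts(o,deg,z0=0):
    th=np.radians(deg); M=np.array([[np.cos(th),-np.sin(th)],[np.sin(th),np.cos(th)]])
    l=np.array([[33,34],[33,-8],[-33,-8],[-33,8]])/1000@M.T+o
    return np.array([[*a,z] for z in (z0,z0+.045) for a in l])
def draw(im,P):
    P=P.round().astype(int)
    for k,c in((0,(0,0,255)),(4,(0,255,0))): cv2.polylines(im,[P[k:k+4].reshape(-1,1,2)],True,c,1)
    for i in range(4): cv2.line(im,tuple(map(int,P[i])),tuple(map(int,P[i+4])),(255,0,0),1)
E
python3 - <<'E'
from h import *
s=get_state(); print(np.array(imaging.camera_params('wrist')['T_tool_cam']).round(3)); print(cam('wrist',s)[1][:3,3])
im=cv2.imread('pics/w3.png'); draw(im,proj('wrist',wpts([.5781,.2069],33.7),s)); a=cv2.resize(im[130:330,190:390],None,fx=2,fy=2)
s2=dict(s); s2['position']=np.array([.5756,.2052,.1634]); 
im=cv2.imread('pics/w2.png'); draw(im,proj('wrist',wpts([.5781,.2069],33.7),s2)); b=cv2.resize(im[130:330,190:390],None,fx=2,fy=2)
cv2.imwrite('pics/ov.png',np.hstack([a,b]))
E
```

```text
[[ 0.    -0.959 -0.284  0.072]
 [ 1.    -0.     0.002 -0.   ]
 [-0.002 -0.284  0.959 -0.149]
 [ 0.     0.     0.     1.   ]]
[0.53701241 0.26946641 0.18868486]
```

View pics/ov.png

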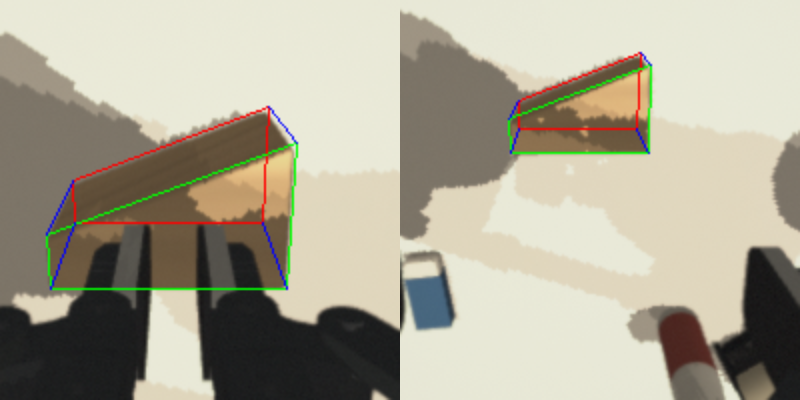

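```bash
python3 - <<'E'
from h import *
s=get_state(); p=s['position']
print(px('wrist',[(190+127/2,130+230/2),(190+225/2,130+230/2)]*3,[.045,.045,.03,.03,.021,.021],s).round(4),p)
for dz in(-.019,0,.01,.02): print(dz,proj('wrist',[[p[0],p[1],p[2]+dz]],s))
E
python3 -m inch '[{"claw":1,"travel":[0,0,0.05],"turn":0},{"claw":1,"travel":[0,0,0.2],"turn":0},{"claw":1,"travel":[0,0,0.3],"turn":0},{"claw":1,"travel":[0,0,0.3],"turn":0},{"claw":1,"travel":[0,0,0.3],"turn":0}]'
python3 - <<'E'
from h import *
s,im=grab('wrist','w4.png'); tool(s); print(s['contact_force'])
draw(im:=im[:,:,::-1].copy(),proj('wrist',wpts([.5781,.2069],33.7),s)); cv2.imwrite('pics/w4o.png',im)
E
```

```text
[[0.5637 0.2086 0.045 ]
 [0.5857 0.2233 0.045 ]
 [0.5665 0.2023 0.03  ]
 [0.5907 0.2185 0.03  ]
 [0.5682 0.1985 0.021 ]
 [0.5938 0.2156 0.021 ]] [0.57816064 0.2096986  0.03965258]
-0.019 [[276.65135423 239.25782858]]
0 [[276.81109296 252.69736778]]
0.01 [[276.91019764 261.03386969]]
0.02 [[277.02229031 270.46139183]]
clock: 3.2
position: [0.5777, 0.2099, 0.0976]
ee_rot: [0.001, 0.47, 0.882, 0.0]
contact_force: [0.1, 0.1, 0.1]
width: 0.0726
gripper_force: 0.0
tool [0.5777 0.2099 0.0976] yaxis yaw 33.9 q6 -0.35623003806261117 w 0.0726349414472758 t 3.2
[0.14318693 0.08294297 0.09331186]
```

View pics/w4o.png

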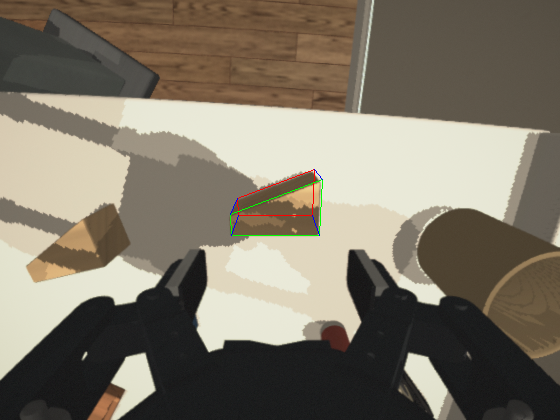

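Run:
```python
from h import *
P=imaging.camera_params('wrist'); K=np.array(P['camera_matrix']); T=np.array(P['T_tool_cam']); print(K[0,0],P['k1'])
for (a,b,w) in [((206,250),(347,250),.0726),((190+150/2,130+228/2),(190+197/2,130+228/2),.0122),((190+127/2,130+230/2),(190+225/2,130+230/2),.0122+.013)]:
    u=cv2.undistortPoints(np.array([[a],[b]],float),K,np.array([P['k1'],0,0,0.]))[:,0]
    d=w/(u[1,0]-u[0,0])
    for q in u: print(d,(T@[q[0]*d,q[1]*d,d,1]).round(4))
```

```text
290.5844497701385 -0.046546914077993204
0.14903633932901333 [ 0.0077 -0.0365 -0.0128  1.    ]
0.14903633932901333 [ 0.0077  0.0361 -0.0129  1.    ]
0.1507163968841173 [ 0.01   -0.0062 -0.0104  1.    ]
0.1507163968841173 [ 0.01    0.006  -0.0104  1.    ]
0.14925912035820105 [ 0.0101 -0.012  -0.0119  1.    ]
0.14925912035820105 [ 0.0101  0.0132 -0.0119  1.    ]
```

The overlay shows my wedge pose is right. By pad separation, the actual fingertips are about 5–12 mm behind the reported TCP, so they passed over the top. I'll go lower, in steps, while watching the force.

```bash
python3 -m inch '[{"claw":1,"travel":[0,-0.007,-0.1],"turn":0},{"claw":1,"travel":[0,-0.007,-0.25],"turn":0},{"claw":1,"travel":[0,-0.007,-0.3],"turn":0},{"claw":1,"travel":[0,-0.007,-0.36],"turn":0},{"claw":1,"travel":[0,-0.007,-0.36],"turn":0}]'
python3 -m inch '[{"claw":1,"travel":[0,0,-0.025],"turn":0},{"claw":1,"travel":[0,0,-0.05],"turn":0},{"claw":1,"travel":[0,0,-0.05],"turn":0}]'
python3 -m inch '[{"claw":-1,"travel":[0,0,0],"turn":0},{"claw":-1,"travel":[0,0,0],"turn":0},{"claw":-1,"travel":[0,0,0],"turn":0}]' 40
```

```text
clock: 3.75
position: [0.5763, 0.2081, 0.0231]
ee_rot: [-0.001, 0.47, 0.883, -0.001]
contact_force: [-0.2, -0.5, 0.4]
width: 0.0855
gripper_force: 0.0
clock: 4.05
position: [0.5774, 0.2085, 0.0149]
ee_rot: [0.0, 0.47, 0.883, 0.0]
contact_force: [0.4, 0.6, 0.5]
width: 0.0851
gripper_force: 0.0
clock: 4.35
position: [0.578, 0.2085, 0.0157]
ee_rot: [0.001, 0.47, 0.883, 0.0]
contact_force: [1.0, 0.7, 2.7]
width: 0.065
gripper_force: 45.4
```

```bash
python3 -m inch '[{"claw":-1,"travel":[0,0,0.15],"turn":0},{"claw":-1,"travel":[0,0,0.35],"turn":0},{"claw":-1,"travel":[0,0,0.55],"turn":0},{"claw":-1,"travel":[0,-0.1,0.6],"turn":0},{"claw":-1,"travel":[0,-0.2,0.6],"turn":0}]'
python3 -m inch '[{"claw":-1,"travel":[-0.16,-0.2,0],"turn":-0.04},{"claw":-1,"travel":[-0.16,-0.4,0],"turn":-0.08},{"claw":-1,"travel":[-0.16,-0.6,0],"turn":-0.12},{"claw":-1,"travel":[-0.16,-0.8,0],"turn":-0.16},{"claw":-1,"travel":[-0.16,-0.9,0],"turn":-0.16}]'
python3 -m inch '[{"claw":-1,"travel":[-0.16,-0.2,0],"turn":0},{"claw":-1,"travel":[-0.16,-0.4,0],"turn":0},{"claw":-1,"travel":[-0.16,-0.6,0],"turn":0},{"claw":-1,"travel":[-0.16,-0.9,0],"turn":0},{"claw":-1,"travel":[-0.16,-0.9,0],"turn":0}]'
python3 - <<'E'
from h import *
s,im=grab('wrist','w5.png'); tool(s); print(s['gripper_force'])
E
```

```text
clock: 4.85
position: [0.5791, 0.1688, 0.138]
ee_rot: [0.002, 0.47, 0.883, 0.002]
contact_force: [0.1, -0.5, -1.9]
width: 0.0649
gripper_force: 45.2
clock: 5.35
position: [0.5451, -0.0145, 0.135]
ee_rot: [0.001, 0.676, 0.736, -0.0]
contact_force: [-0.5, 0.5, -1.4]
width: 0.0648
gripper_force: 45.2
clock: 5.85
position: [0.5138, -0.1968, 0.1351]
ee_rot: [0.002, 0.676, 0.737, -0.001]
contact_force: [-0.3, 0.9, -0.6]
width: 0.0649
gripper_force: 45.2
tool [ 0.5138 -0.1968  0.1351] yaxis yaw 4.9 q6 -0.5745473883903466 w 0.0648753120809899 t 5.85
45.24666666984558
```

View pics/w5.png

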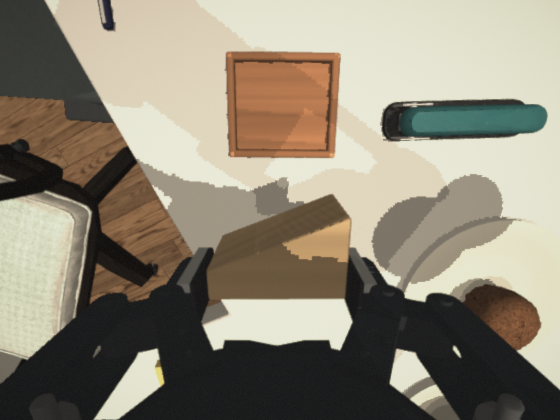

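The wedge is held squarely, and the tray rim's corners are at (228,53), (340,53), (338,157) and (228,157).

Run:
```python
from h import *
s=get_state()
tray(px('wrist',[(340,53),(338,157),(228,157),(228,53)],.014,s))
p=s['position']; z0=p[2]-.0157
print(wedge(px('wrist',[(333,195),(350,223),(350,298),(208,298),(210,262)][1:],z0+.045,s)[[0,1,2,3]]) )
```

```text
tray [ 0.5129 -0.1132] yaw 4.9 size 0.09854199789934319 0.0883644888183892
origin [ 0.5144 -0.1977] yaw 2.9 resid mm [[-2.5, -2.7], [1.6, 1.3], [-0.3, -1.0], [1.2, 2.4]]
(array([ 0.51436417, -0.1977345 ]), np.float64(0.0507890677186688))
```

```bash
python3 -m inch '[{"claw":-1,"travel":[0.005,0.2,0],"turn":0},{"claw":-1,"travel":[0.005,0.295,0],"turn":0},{"claw":-1,"travel":[0.005,0.295,-0.15],"turn":0},{"claw":-1,"travel":[0.005,0.295,-0.3],"turn":0},{"claw":-1,"travel":[0.005,0.295,-0.4],"turn":0}]'
python3 -m inch '[{"claw":-1,"travel":[0,0,-0.07],"turn":0},{"claw":-1,"travel":[0,0,-0.12],"turn":0},{"claw":-1,"travel":[0,0,-0.145],"turn":0},{"claw":-1,"travel":[0,0,-0.155],"turn":0},{"claw":-1,"travel":[0,0,-0.155],"turn":0}]'
```

```text
clock: 6.4
position: [0.5131, -0.1302, 0.0533]
ee_rot: [-0.001, 0.674, 0.738, -0.0]
contact_force: [1.2, 0.5, -0.9]
width: 0.0651
gripper_force: 45.3
clock: 6.9
position: [0.5148, -0.1324, 0.0242]
ee_rot: [0.0, 0.675, 0.738, 0.0]
contact_force: [-0.0, 0.7, -1.5]
width: 0.0652
gripper_force: 45.3
```

```bash
python3 -m inch '[{"claw":-1,"travel":[0.002,-0.028,0],"turn":0},{"claw":-1,"travel":[0.002,-0.028,-0.01],"turn":0},{"claw":-1,"travel":[0.002,-0.028,-0.018],"turn":0},{"claw":-1,"travel":[0.002,-0.028,-0.018],"turn":0}]'
python3 -m inch '[{"claw":1,"travel":[0,0,0],"turn":0},{"claw":1,"travel":[0,0,0],"turn":0},{"claw":1,"travel":[0,0,0.1],"turn":0},{"claw":1,"travel":[0,0,0.3],"turn":0},{"claw":1,"travel":[0,0,0.5],"turn":0}]'
python3 -m inch '[{"claw":1,"travel":[0,0,0.1],"turn":-0.04},{"claw":1,"travel":[-0.05,0.2,0.1],"turn":-0.09},{"claw":1,"travel":[-0.1,0.4,0.1],"turn":-0.13},{"claw":1,"travel":[-0.2,0.6,0.1],"turn":-0.18},{"claw":1,"travel":[-0.28,0.8,0.1],"turn":-0.23}]'
python3 - <<'E'
from h import *
tool(get_state())
E
```

```text
clock: 7.3
position: [0.5152, -0.1386, 0.0207]
ee_rot: [0.001, 0.675, 0.738, 0.0]
contact_force: [0.3, -1.1, 1.6]
width: 0.0649
gripper_force: 45.4
clock: 7.8
position: [0.5141, -0.1377, 0.1207]
ee_rot: [-0.001, 0.675, 0.738, -0.0]
contact_force: [0.9, -0.3, 1.1]
width: 0.0857
gripper_force: 0.0
clock: 8.3
position: [0.4584, 0.0214, 0.1403]
ee_rot: [-0.0, 0.888, 0.459, -0.0]
contact_force: [-0.0, -0.5, 0.6]
width: 0.0857
gripper_force: 0.0
tool [0.4584 0.0214 0.1403] yaxis yaw -35.4 q6 0.5116886362843851 w 0.08568680772057764 t 8.3
```

```bash
python3 -m inch '[{"claw":1,"travel":[0,0.1,0],"turn":-0.045},{"claw":1,"travel":[0,0.2,0],"turn":-0.09},{"claw":1,"travel":[0,0.3,0],"turn":-0.135},{"claw":1,"travel":[0,0.3,0],"turn":-0.18},{"claw":1,"travel":[0,0.3,0],"turn":-0.225}]'
python3 -m inch '[{"claw":1,"travel":[0,0,0],"turn":-0.32},{"claw":1,"travel":[0,0,0],"turn":-0.32},{"claw":1,"travel":[0,0,0],"turn":-0.32},{"claw":1,"travel":[0,0,0],"turn":-0.32},{"claw":1,"travel":[0,0,0],"turn":-0.32}]'
python3 -m inch '[{"claw":1,"travel":[0,0,0],"turn":-0.09},{"claw":1,"travel":[0,0,0],"turn":-0.09},{"claw":1,"travel":[0,0,0],"turn":-0.09}]'
python3 - <<'E'
from h import *
s,im=grab('wrist','w6.png'); tool(s)
im=im[:,:,::-1].copy(); 
c=cv2.resize(im[100:340,140:420],None,fx=2.5,fy=2.5,interpolation=cv2.INTER_CUBIC);cv2.imwrite('pics/w6c.png',c)
print(proj('wrist',wpts([.459,.082],47),s).round(0).tolist())
E
```

```text
clock: 8.8
position: [0.4594, 0.0808, 0.1403]
ee_rot: [-0.0, 0.992, 0.124, -0.0]
contact_force: [-0.1, -0.1, -0.4]
width: 0.0851
gripper_force: 0.0
clock: 9.3
position: [0.4595, 0.08, 0.1402]
ee_rot: [0.0, 0.969, -0.249, -0.0]
contact_force: [-0.3, -0.8, 0.3]
width: 0.0859
gripper_force: 0.0
clock: 9.6
position: [0.4595, 0.08, 0.1403]
ee_rot: [0.0, 0.925, -0.38, -0.0]
contact_force: [-0.1, -0.6, -0.2]
width: 0.0853
gripper_force: 0.0
tool [0.4595 0.08   0.1403] yaxis yaw -134.6 q6 2.3728441605273796 w 0.08531907245757529 t 9.6
[[245.0, 225.0], [243.0, 187.0], [308.0, 185.0], [308.0, 200.0], [240.0, 243.0], [237.0, 199.0], [313.0, 196.0], [313.0, 214.0]]
```

View pics/w6c.png

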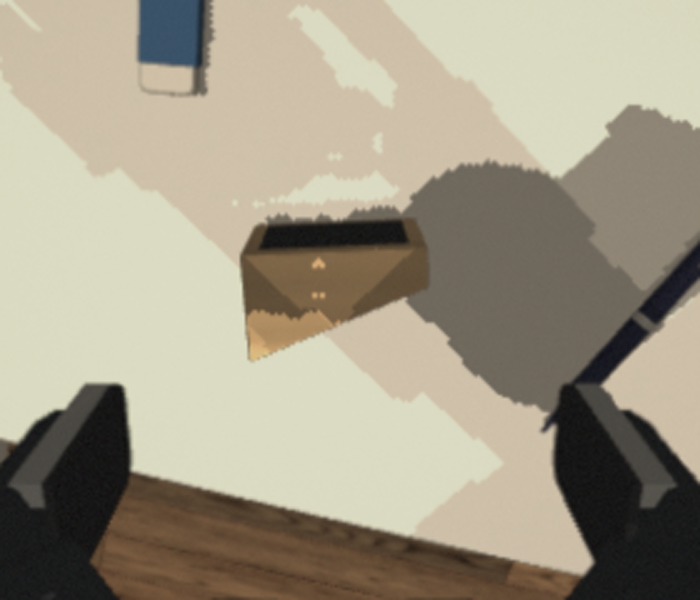

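Wedge B's top corners in the crop are at thick (241,258) and (250,360), and thin (428,246) and (428,288). The dark sole is on the far side.

Run:
```python
from h import *
s=get_state()
o,t=wedge(px('wrist',[(140+u/2.5-.3,100+v/2.5-.3) for u,v in [(250,360),(241,258),(428,246),(428,288)]],.045,s))
g=o+.0013*np.array([-np.sin(t),np.cos(t)]); print(g,(g-s['position'][:2])/.2,(.015-s['position'][2])/.2)
```

```text
origin [0.4586 0.0842] yaw 48.3 resid mm [[1.0, -1.2], [-1.4, 0.8], [-0.1, 0.3], [0.4, 0.1]]
[0.4576431  0.08502967] [-0.00946293  0.02518159] -0.6262582953322873
```

```bash
python3 -m inch '[{"claw":1,"travel":[-0.01,0.025,0],"turn":0.016},{"claw":1,"travel":[-0.01,0.025,-0.2],"turn":0.016},{"claw":1,"travel":[-0.01,0.025,-0.4],"turn":0.016},{"claw":1,"travel":[-0.01,0.025,-0.5],"turn":0.016},{"claw":1,"travel":[-0.01,0.025,-0.58],"turn":0.016}]'
python3 -m inch '[{"claw":1,"travel":[0,0,-0.025],"turn":0},{"claw":1,"travel":[0,0,-0.05],"turn":0},{"claw":1,"travel":[0,0,-0.05],"turn":0}]'
python3 -m inch '[{"claw":-1,"travel":[0,0,0],"turn":0},{"claw":-1,"travel":[0,0,0],"turn":0},{"claw":-1,"travel":[0,0,0],"turn":0},{"claw":-1,"travel":[0,0,0],"turn":0}]' 40
```

```text
clock: 10.15
position: [0.4566, 0.0849, 0.0227]
ee_rot: [0.001, 0.935, -0.355, -0.001]
contact_force: [0.2, 0.7, -0.3]
width: 0.0856
gripper_force: 0.0
clock: 10.45
position: [0.458, 0.0849, 0.0144]
ee_rot: [-0.0, 0.934, -0.356, 0.0]
contact_force: [-0.3, 0.2, -0.9]
width: 0.0856
gripper_force: 0.0
clock: 10.85
position: [0.4585, 0.0849, 0.0154]
ee_rot: [-0.0, 0.934, -0.356, 0.001]
contact_force: [-0.9, -0.6, 5.4]
width: 0.065
gripper_force: 44.9
```

```bash
python3 -m inch '[{"claw":-1,"travel":[0,0,0.15],"turn":0},{"claw":-1,"travel":[0,0,0.35],"turn":0},{"claw":-1,"travel":[0,0,0.55],"turn":0},{"claw":-1,"travel":[0,0,0.6],"turn":0.05},{"claw":-1,"travel":[0,0,0.6],"turn":0.09}]'
python3 -m inch '[{"claw":-1,"travel":[0.05,-0.15,0],"turn":0.24},{"claw":-1,"travel":[0.1,-0.3,0],"turn":0.24},{"claw":-1,"travel":[0.15,-0.45,0],"turn":0.24},{"claw":-1,"travel":[0.2,-0.6,0],"turn":0.24},{"claw":-1,"travel":[0.26,-0.7,0],"turn":0.24}]'
python3 -m inch '[{"claw":-1,"travel":[0,-0.05,0],"turn":0.24},{"claw":-1,"travel":[0,-0.1,0],"turn":0.24},{"claw":-1,"travel":[0,-0.16,0],"turn":0.24},{"claw":-1,"travel":[0,-0.168,0],"turn":0.24},{"claw":-1,"travel":[0,-0.168,0],"turn":0.24}]'
python3 -m inch '[{"claw":-1,"travel":[0,0,0],"turn":0.19},{"claw":-1,"travel":[0,0,0],"turn":0.19},{"claw":-1,"travel":[0,0,0],"turn":0.19},{"claw":-1,"travel":[0,0,0],"turn":0.19},{"claw":-1,"travel":[0,0,0],"turn":0.19}]'
python3 - <<'E'
from h import *
s=get_state(); tool(s); p=s['position']; print((.5108-p[0])/.2,(-.0886-p[1])/.2,(.0204-p[2])/.2)
E
```

```text
clock: 11.35
position: [0.4595, 0.085, 0.1371]
ee_rot: [-0.001, 0.976, -0.218, 0.003]
contact_force: [-0.0, -0.3, -1.4]
width: 0.0646
gripper_force: 45.7
clock: 11.85
position: [0.5097, -0.0569, 0.1344]
ee_rot: [0.0, 0.988, 0.154, -0.0]
contact_force: [0.7, -0.1, -0.4]
width: 0.0648
gripper_force: 45.7
clock: 12.35
position: [0.5096, -0.0892, 0.1343]
ee_rot: [0.0, 0.863, 0.505, 0.0]
contact_force: [-0.5, 0.1, -0.1]
width: 0.0653
gripper_force: 45.7
clock: 12.85
position: [0.5095, -0.0886, 0.1344]
ee_rot: [0.0, 0.678, 0.735, 0.0]
contact_force: [-0.3, -0.4, -0.6]
width: 0.0651
gripper_force: 45.7
tool [ 0.5095 -0.0886  0.1344] yaxis yaw 4.6 q6 -0.3863641503089308 w 0.06512764224280547 t 12.85
0.0063432383516714985 -5.79872437171669e-05 -0.5697669568010133
```

```bash
python3 -m inch '[{"claw":-1,"travel":[0.006,0.003,-0.15],"turn":0.002},{"claw":-1,"travel":[0.006,0.003,-0.3],"turn":0.002},{"claw":-1,"travel":[0.006,0.003,-0.38],"turn":0.002},{"claw":-1,"travel":[0.006,0.003,-0.4],"turn":0.002},{"claw":-1,"travel":[0.006,0.003,-0.4],"turn":0.002}]'
python3 -m inch '[{"claw":-1,"travel":[0,0,-0.05],"turn":0},{"claw":-1,"travel":[0,0,-0.1],"turn":0},{"claw":-1,"travel":[0,0,-0.14],"turn":0},{"claw":-1,"travel":[0,0,-0.15],"turn":0},{"claw":-1,"travel":[0,0,-0.15],"turn":0}]'
```

```text
clock: 13.35
position: [0.5107, -0.088, 0.054]
ee_rot: [-0.0, 0.677, 0.736, -0.0]
contact_force: [0.4, 0.0, -1.0]
width: 0.0649
gripper_force: 45.6
clock: 13.85
position: [0.5106, -0.088, 0.0239]
ee_rot: [-0.0, 0.676, 0.737, -0.0]
contact_force: [1.2, -0.3, 0.2]
width: 0.0648
gripper_force: 45.6
```

```bash
python3 -m inch '[{"claw":-1,"travel":[0,0,-0.008],"turn":0},{"claw":-1,"travel":[0,0,-0.017],"turn":0},{"claw":-1,"travel":[0,0,-0.018],"turn":0},{"claw":-1,"travel":[0,0,-0.018],"turn":0}]'
python3 -m inch '[{"claw":1,"travel":[0,0,0],"turn":0},{"claw":1,"travel":[0,0,0],"turn":0},{"claw":1,"travel":[0,0,0.1],"turn":0},{"claw":1,"travel":[0,0,0.3],"turn":0},{"claw":1,"travel":[0,0,0.5],"turn":0}]'
python3 -m inch '[{"claw":1,"travel":[0,-0.1,0.1],"turn":0},{"claw":1,"travel":[0,-0.3,0.2],"turn":0},{"claw":1,"travel":[0,-0.45,0.2],"turn":0},{"claw":1,"travel":[0,-0.45,0.2],"turn":0},{"claw":1,"travel":[0,-0.45,0.2],"turn":0}]'
python3 - <<'E'
from h import *
s,im=grab('wrist','w7.png'); tool(s)
# compare expected poses with the picture by template-free edge score: render model, search shift/yaw
g=cv2.Canny(cv2.GaussianBlur(im,(3,3),0),40,100); dt=cv2.distanceTransform(255-g,cv2.DIST_L2,3)
def score(o,deg,z0):
    m=np.zeros(g.shape,np.uint8); P=proj('wrist',wpts(o,deg,z0),s); cv2.polylines(m,[P[4:].round().astype(np.int32).reshape(-1,1,2)],True,255,1); return np.minimum(dt[m>0],6).mean()
for nm,o,d in(('A',[.5152,-.1399],4.9),('B',[.5107,-.0867],184.9)):
    r=sorted((score([o[0]+a/1e3,o[1]+b/1e3],d+c,z/1e3),a,b,c,z) for a in range(-10,11,2) for b in range(-10,11,2) for c in(-9,-6,-3,0,3,6,9) for z in(5,14))
    print(nm,'expected',score(o,d,.005),'best',r[:4])
E
```

```text
clock: 14.25
position: [0.511, -0.0881, 0.0208]
ee_rot: [0.0, 0.676, 0.737, 0.0]
contact_force: [0.6, 0.1, -0.9]
width: 0.0649
gripper_force: 45.6
clock: 14.75
position: [0.5103, -0.0879, 0.1214]
ee_rot: [-0.001, 0.676, 0.737, -0.0]
contact_force: [0.7, -0.7, 0.2]
width: 0.0855
gripper_force: 0.0
clock: 15.25
position: [0.5106, -0.1783, 0.1606]
ee_rot: [-0.0, 0.677, 0.736, 0.0]
contact_force: [-0.5, -0.6, 0.7]
width: 0.0854
gripper_force: 0.0
tool [ 0.5106 -0.1783  0.1606] yaxis yaw 4.8 q6 -0.5495908585452884 w 0.08540649966311924 t 15.25
A expected 0.5748288 best [(np.float32(0.44667223), -2, -2, 0, 14), (np.float32(0.5437705), 6, 2, 0, 14), (np.float32(0.5748288), 0, 0, 0, 5), (np.float32(0.583974), 2, 0, 0, 5)]Traceback (most recent call last):
  File "<stdin>", line 8, in <module>
  File "<stdin>", line 8, in <genexpr>
  File "<stdin>", line 6, in score
  File "h.py", line 31, in proj
    p,T=cam(n,s); Ti=np.linalg.inv(T); rv,_=cv2.Rodrigues(Ti[:3,:3])
        ~~~^^^^^
  File "h.py", line 7, in cam
    p=imaging.camera_params(n)
ValueError: time passes only in moves, steps and waits
```

Run:
```python
from h import *
import h
s=get_state(); C=cam('wrist',s); h.cam=lambda n,s=None:C
im=cv2.imread('pics/w7.png')
g=cv2.Canny(cv2.GaussianBlur(im,(3,3),0),40,100); dt=cv2.distanceTransform(255-g,cv2.DIST_L2,3)
def score(o,deg,z0):
    m=np.zeros(g.shape,np.uint8); P=proj('wrist',wpts(o,deg,z0),s); cv2.polylines(m,[P[4:].round().astype(np.int32).reshape(-1,1,2)],True,255,1); return round(float(np.minimum(dt[m>0],6).mean()),2)
for nm,o,d in(('A',[.5152,-.1399],4.9),('B',[.5107,-.0867],184.9)):
    r=sorted((score([o[0]+a/1e3,o[1]+b/1e3],d+c,.005),a,b,c) for a in range(-12,13,2) for b in range(-12,13,2) for c in(-9,-6,-3,0,3,6,9))
    print(nm,'expected',score(o,d,.005),'best',r[:4])
tool(s)
```

```text
A expected 0.66 best [(0.65, 0, 2, 0), (0.66, 0, 0, 0), (0.72, 2, 0, 0), (0.77, 2, 0, 3)]
B expected 0.59 best [(0.59, 0, 0, 0), (0.63, -4, 0, 0), (0.75, 0, 0, 3), (0.76, 2, 0, 0)]
tool [ 0.5104 -0.1776  0.1604] yaxis yaw 4.9 q6 -0.5495945334001724 w 0.08522226313002403 t 15.3
```

Both wedges sit where intended, and the arm is clear. I'll hand the job in.

```bash
python3 -c "
from rig import ticket; print(ticket.sign_off())"
```

```text
the job is handed in; nothing more can be done
None
```

I packed both large wedges head to tail on the tray floor, each within about 2 mm of its planned position by the last wrist image. The gripper never went near the small wedge, and I handed the job in at about 15 s; the sign-off gave no pass or fail result.

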